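# Bring the stock tags on the blank rack up to date

## Robot

A 6-joint arm with a two-finger parallel gripper is mounted at the origin on a cart in front of the work surface, level with it; the furniture and walls round the work are solid. World frame = base frame: x ahead of the robot, y to its left, z up, the work surface at z = 0. Lengths are in mm, angles in rad, forces in N, time in s.
With the tool pointing down it reaches from about 350 to 775 mm from the base axis. Payload 7.3 kg.
Tool frame: the origin (TCP) lies at the very end of the fingers, on their centre line; the grasp point (between the pads) lies 19 mm behind it; z points along the fingers, y is the line along which they close (so a half turn about z gives the same grasp; the last joint's range is limited). The gripper opens to 92 mm and grips with 3 to 60 N. Pads are 19 mm wide; open, the fingers measure 130 mm over their backs; the gripper's body (75 mm by 190 mm) begins 47 mm behind the grasp point.
Start: joints at [-1.483, 0.342, 1.524, -0, 1.275, -0.146], TCP at [121.651, -510.731, 226.741] pointing down, gripper open.
Joint ranges: [-2.53, 2.53], [-0.77, 2.02], [0.04, 2.7], [-1, 4.14], [0.28, 2.66], [-3.11, 3.11]. Speed limits (rad/s): [2.57, 2.57, 3.14, 3.14, 3.14, 3.14].

## Interface

Orientations are given as [roll, pitch, yaw] about the fixed x, y, z axes, in that order (R = Rz(yaw) Ry(pitch) Rx(roll)).
In Python, from plant import get_obs, vision, workorder gives the robot as it stands.
- The arm moves only by the shell command python3 -m pendant 'ROWS' [OPENING]. ROWS is a JSON object of lists of equal length, an entry for each row: "dp": the shift along the tool's x, y, z in m, a list of three; "rotation": the turn, a rotation vector about the tool's x, y, z in rad, a list of three. A call has 1 to 8 rows; each row is the pose to reach, as a shift and turn from the pose commanded when the call began, along the tool's axes at that moment; what a row does not reach only later rows make up. A row lasts 1/8 s, in which the tool goes at most 62.5 mm and 10.7 degrees, less where a joint would pass 70% of its speed; a pose out of reach is approached as far as the arm can. A call with a gripper value outside its range is refused whole. OPENING is the finger opening in m, from 0 to 0.0918, set as the call begins (- or left out, the last holds). The fingers move at their own pace and stop on an object; the grip force is fixed at half the most. Time passes only in rows, so rows that repeat a pose let the fingers close. It gives the time, the measured TCP pose, the force, the opening and the grip force at its end, in the units of the state.
- get_obs(): the state, without advancing time (a new reading comes with each control period).
- vision.capture(name): name is "scene" or "top"; returns a dict with "pixels" (420x560x3 uint8, red, green, blue), "vfov" (degrees; the focal length in pixels is half the picture's height over the tangent of half this angle, whatever the lens; pixels are square), "cx", "cy" (the principal point, pixels), "pose" (4x4, takes a point from camera to world coordinates). Camera axes: x right, y up, looking along -z (the intrinsics and any distortion apply to the point x, -y, -z); pixel columns grow to the right and rows downward; lengths in mm; the calibration is good to about 2 mm. A picture is of the moment at which its call begins. There is no depth.
- workorder.close_job(): hands the job in; it is judged then, once.
The state is a dict: "time": time; "joint_positions": joint angles; "dq": joint speeds; "tau": joint torques, N m; "tool_pos": TCP position; "tcp_rot": TCP orientation; "contact_force": force on the tool from outside, world axes, zero at the start; "moment": the same for the moment, N m; "grip_width": finger opening in mm; "finger_force": force on a finger pad.
Only numpy, scipy, OpenCV 4.12 (cv2) and the standard library are available. Lean on these libraries where they do the work, as an engineer would, in place of code of your own. Each camera call takes 0.05 s, during which the arm holds its last target. There are 200 camera calls.

## Task

Bring the stock tags on the small parts rack up to date: swing over each hinged tag that is wrong, so that every bin filled to its rim shows the solid white disc on the tag in front of it, and every other bin shows the open white ring. Push the tags round gently with the fingertips until they lie fully over on their rubber stops; take hold of nothing, and do not lift or shift the bins or the things lying about.

Things in the scene. Friction and masses are not known exactly. Their poses are not given: they have to be found in the camera images.
- rack: Pale wooden rack, 404 mm wide (y), 170 mm deep, fixed on the bench, with four bins side by side, 95 mm apart. Origin on the bench, 12 mm behind the middle of its base board; x points to its back, y to its left as the robot sees it. The fascia board along its front leans back 20 degrees; its upper edge is 66 mm above the bench at x = -0.070, and the tags stand up beyond it.
- clip_1: Brass hinge clip that carries tag_1, fixed to the fascia in front of the middle of one bin (which of the four places varies). Origin on the bench at the foot of the fascia; same axes as the rack. A bin belongs to the clip 100 mm before the bin's origin.
- tag_1 (a joint): Angle of tag_1 on its pin (rad). 0: on its left stop, pointing left (+y) from the pin, open ring in view. It swings round on the robot's side (at 1.5 it points at the robot) to 2.97: on its right stop, pointing right, solid disc in view. Turns freely; past the middle it falls to the stop by its own weight. On a stop it stands 5 degrees in front of the fascia's plane.
- tag_1_pin_top (a point): Point on the pin's axis at tag_1's upper edge, 112 mm above the bench; lower down, the axis lies 0.36 mm nearer the robot per mm. The tag is a dark wood plate, 42 mm from pin axis to free edge, 60 mm high, 4 mm thick, 30 g. Its upper 45 mm project above the fascia: a fingertip can go down behind it, over the bin, and push it towards the robot and round.
- clip_2: Brass hinge clip that carries tag_2, fixed to the fascia in front of the middle of one bin (which of the four places varies). Origin on the bench at the foot of the fascia; same axes as the rack. A bin belongs to the clip 100 mm before the bin's origin.
- tag_2 (a joint): Angle of tag_2 on its pin (rad). 0: on its left stop, pointing left (+y) from the pin, open ring in view. It swings round on the robot's side (at 1.5 it points at the robot) to 2.97: on its right stop, pointing right, solid disc in view. Turns freely; past the middle it falls to the stop by its own weight. On a stop it stands 5 degrees in front of the fascia's plane.
- tag_2_pin_top (a point): Point on the pin's axis at tag_2's upper edge, 112 mm above the bench; lower down, the axis lies 0.36 mm nearer the robot per mm. The tag is a dark wood plate, 42 mm from pin axis to free edge, 60 mm high, 4 mm thick, 30 g. Its upper 45 mm project above the fascia: a fingertip can go down behind it, over the bin, and push it towards the robot and round.
- clip_3: Brass hinge clip that carries tag_3, fixed to the fascia in front of the middle of one bin (which of the four places varies). Origin on the bench at the foot of the fascia; same axes as the rack. A bin belongs to the clip 100 mm before the bin's origin.
- tag_3 (a joint): Angle of tag_3 on its pin (rad). 0: on its left stop, pointing left (+y) from the pin, open ring in view. It swings round on the robot's side (at 1.5 it points at the robot) to 2.97: on its right stop, pointing right, solid disc in view. Turns freely; past the middle it falls to the stop by its own weight. On a stop it stands 5 degrees in front of the fascia's plane.
- tag_3_pin_top (a point): Point on the pin's axis at tag_3's upper edge, 112 mm above the bench; lower down, the axis lies 0.36 mm nearer the robot per mm. The tag is a dark wood plate, 42 mm from pin axis to free edge, 60 mm high, 4 mm thick, 30 g. Its upper 45 mm project above the fascia: a fingertip can go down behind it, over the bin, and push it towards the robot and round.
- clip_4: Brass hinge clip that carries tag_4, fixed to the fascia in front of the middle of one bin (which of the four places varies). Origin on the bench at the foot of the fascia; same axes as the rack. A bin belongs to the clip 100 mm before the bin's origin.
- tag_4 (a joint): Angle of tag_4 on its pin (rad). 0: on its left stop, pointing left (+y) from the pin, open ring in view. It swings round on the robot's side (at 1.5 it points at the robot) to 2.97: on its right stop, pointing right, solid disc in view. Turns freely; past the middle it falls to the stop by its own weight. On a stop it stands 5 degrees in front of the fascia's plane.
- tag_4_pin_top (a point): Point on the pin's axis at tag_4's upper edge, 112 mm above the bench; lower down, the axis lies 0.36 mm nearer the robot per mm. The tag is a dark wood plate, 42 mm from pin axis to free edge, 60 mm high, 4 mm thick, 30 g. Its upper 45 mm project above the fascia: a fingertip can go down behind it, over the bin, and push it towards the robot and round.
- bin_a: Loose plywood bin, 100 x 85 x 48 mm (x, y, z), filled to its rim with a stack of dark sanding pads: a full bin. Stands in one of the rack's four places (varies). Origin at the centre of its underside, which is 12 mm above the bench; the rim is 60 mm above the bench, the contents end below 67 mm.
- bin_b: Loose plywood bin, 100 x 85 x 48 mm (x, y, z), filled to its rim with white bone blanks: a full bin. Stands in one of the rack's four places (varies). Origin at the centre of its underside, which is 12 mm above the bench; the rim is 60 mm above the bench, the contents end below 67 mm.
- bin_c: Loose plywood bin, 100 x 85 x 48 mm (x, y, z), two bone blanks left on its floor: not full. Stands in one of the rack's four places (varies). Origin at the centre of its underside, which is 12 mm above the bench; the rim is 60 mm above the bench, the contents end below 67 mm.
- bin_d: Loose plywood bin, 100 x 85 x 48 mm (x, y, z), empty: not full. Stands in one of the rack's four places (varies). Origin at the centre of its underside, which is 12 mm above the bench; the rim is 60 mm above the bench, the contents end below 67 mm.
- glue_bottle: White glue bottle, 50 x 50 x 138 mm, standing. Origin at the centre of its underside. Bystander: leave where it is.
- tape_roll: Roll of blue tape, 70 x 58 x 22 mm, lying. Origin at the centre of its underside. Bystander: leave where it is.
- loose_blank: White bone blank, 49 x 36 x 9 mm, lying. Origin at the centre of its underside. Bystander: leave where it is.
- fret_tin: Flat blue tin, 108 x 71 x 30 mm. Origin at the centre of its underside. Bystander: leave where it is.
Things that resemble listed ones, but are neither listed nor needed, are in the scene too. What is shaped like the bin_d but purple is not meant.

How it is judged (in metres and radians):
At the end, for the whole second after the job is handed in: The tags before the two full bins lie to the right on their stops, showing the disc (joint above 2.6), those before the other two bins lie to the left, showing the ring (joint below 0.35), and all tags are at rest (((value of joint tag_1 above 2.6 rad and horizontal distance between any of bin_a, bin_b and clip_1 below 0.12 m) or (value of joint tag_1 below 0.35 rad and horizontal distance between any of bin_c, bin_d and clip_1 below 0.12 m)) and ((value of joint tag_2 above 2.6 rad and horizontal distance between any of bin_a, bin_b and clip_2 below 0.12 m) or (value of joint tag_2 below 0.35 rad and horizontal distance between any of bin_c, bin_d and clip_2 below 0.12 m)) and ((value of joint tag_3 above 2.6 rad and horizontal distance between any of bin_a, bin_b and clip_3 below 0.12 m) or (value of joint tag_3 below 0.35 rad and horizontal distance between any of bin_c, bin_d and clip_3 below 0.12 m)) and ((value of joint tag_4 above 2.6 rad and horizontal distance between any of bin_a, bin_b and clip_4 below 0.12 m) or (value of joint tag_4 below 0.35 rad and horizontal distance between any of bin_c, bin_d and clip_4 below 0.12 m)) and velocity of joint tag_1 between -0.1 and 0.1 rad/s and velocity of joint tag_2 between -0.1 and 0.1 rad/s and velocity of joint tag_3 between -0.1 and 0.1 rad/s and velocity of joint tag_4 between -0.1 and 0.1 rad/s); the robot touches nothing.
It fails at once if a bin is lifted or shifted by more than 8 mm (distance of any of bin_a, bin_b, bin_c, bin_d from where it was at the start of the episode above 0.008 m).
It fails at once if a bystander (bottle, tape, blank, tin) is moved by more than 10 mm (distance of any of glue_bottle, tape_roll, loose_blank, fret_tin from where it was at the start of the episode above 0.01 m).
It fails at once if a tag is pinched or forced: more than 25 N between the fingers and a tag (contact force between the fingers and clip_1 above 25 N or contact force between the fingers and clip_2 above 25 N or contact force between the fingers and clip_3 above 25 N or contact force between the fingers and clip_4 above 25 N).
It also fails if it takes over 54 s, if anything falls off the work surface, if the arm or the gripper's body presses on something with over 40 N, if the wrist force passes 120 N, or if a joint passes its speed limit or range.

## Working session

There is one attempt and no reset: what is moved stays moved. The work goes in short steps, Python scripts to look and compute and a shell command to move; the robot and the scene stay as the last step left them, time stands still between calls to the robot, and variables do not carry over. Pictures are saved under pics/ and viewed, at most 10 in all, crops included, and the job is handed in when it is done.

```bash
mkdir -p pics
python3 - <<'E'
from plant import get_obs, vision
import cv2,numpy as np
o=get_obs();print(o['time'],o['tool_pos'],o['tcp_rot'],o['grip_width'])
for n in('scene','top'):
    c=vision.capture(n);np.savez(n+'0.npz',**c)
    cv2.imwrite(f'pics/{n}0.png',c['pixels'][:,:,::-1])
    print(n,{k:(np.round(v,3).tolist() if k=='pose' else v) for k,v in c.items() if k!='pixels'})
E
```

```text
0.0 [ 121.57463751 -510.28512447  226.03474337] [-3.14001797e+00 -1.88516187e-04  2.33748856e-01] 92.02691412879163
scene {'vfov': 44.01008340569855, 'cx': 279.3523640981317, 'cy': 209.0171859162691, 'pose': [[-0.601, 0.437, -0.669, -168.563], [-0.799, -0.304, 0.519, 589.505], [0.023, 0.846, 0.532, 647.145], [0.0, 0.0, 0.0, 1.0]]}
top {'vfov': 53.86980151233287, 'cx': 278.30179628400066, 'cy': 206.20208399974652, 'pose': [[-0.01, 0.981, -0.196, 364.61], [-1.0, -0.004, 0.03, 64.892], [0.028, 0.196, 0.98, 971.09], [0.0, 0.0, 0.0, 1.0]]}
```

View pics/scene0.png

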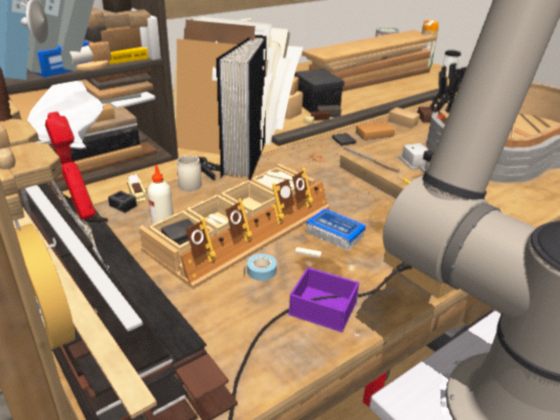

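View pics/top0.png

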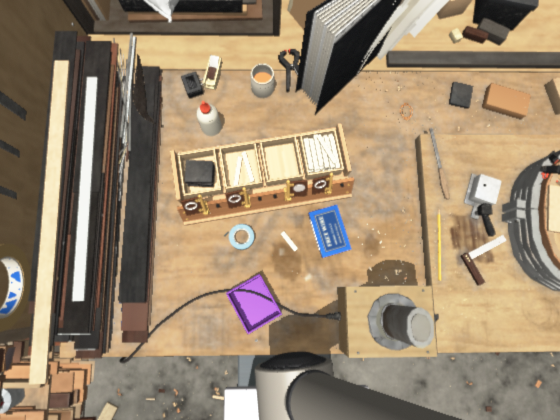

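The scene view shows four tags at (197,237), (236,216), (285,191) and (300,184). The top view shows the bins from left to right: dark pads (200,173), two blanks (240,167), empty (281,160), full of blanks (321,152). The purple box at (255,302) is the decoy. Next I'll take a close crop.

Run:
```python
import cv2,numpy as np
s=np.load('scene0.npz')['pixels'][:,:,::-1];t=np.load('top0.npz')['pixels'][:,:,::-1]
a=cv2.resize(s[155:285,135:335],(800,520),interpolation=3)
b=cv2.resize(t[120:230,165:365],(800,440),interpolation=3)
cv2.imwrite('pics/s1.png',a);cv2.imwrite('pics/t1.png',b)
```

```text
(no output)
```

View pics/s1.png

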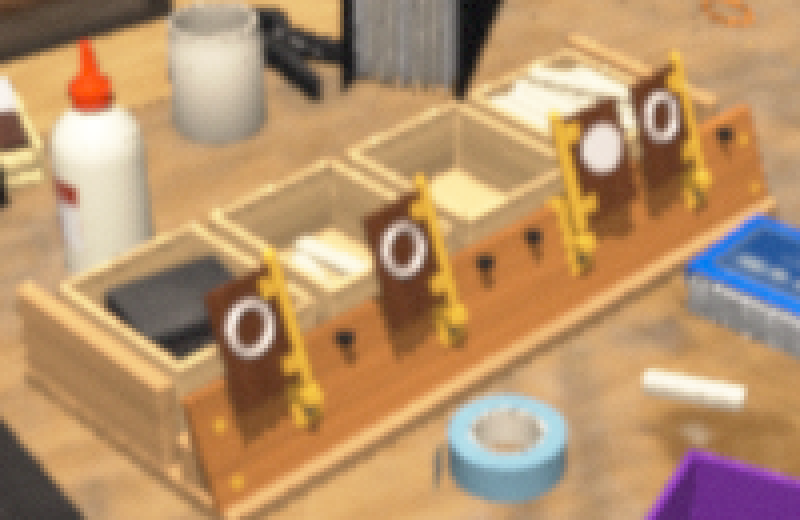

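View pics/t1.png

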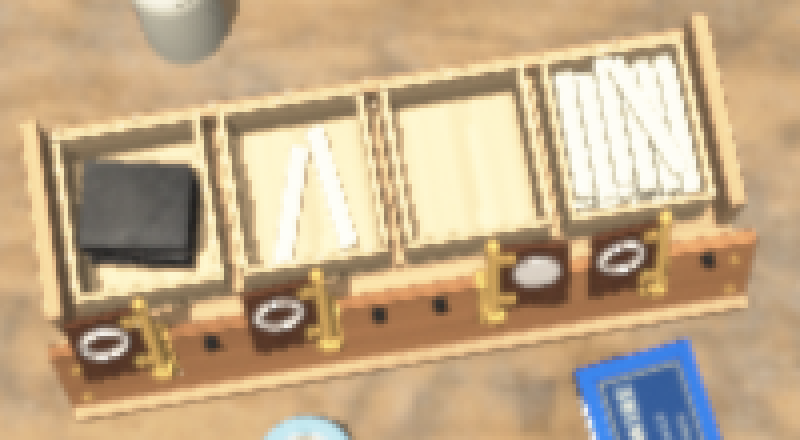

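Pixels to choose between: the tags are hinged on brass pins with tops in the top view near (201,196), (244,187), (288,180), (331,173).
- Tag 1 (left) shows a ring over the full dark-pad bin, so it is wrong.
- Tag 2 shows a ring over the two-blank bin, so it is right.
- Tag 3 shows a disc over the empty bin, so it is wrong.
- Tag 4 shows a ring over the bin full of blanks, so it is wrong.

The purple tray (255,302) and the loose blank (289,241) are not involved.

```bash
cat > h.py <<'E'
import numpy as np
def ray(c,uv):
    f=210/np.tan(np.radians(c['vfov'])/2)
    d=np.array([(uv[0]-c['cx'])/f,-(uv[1]-c['cy'])/f,-1]);P=c['pose']
    return P[:3,3],P[:3,:3]@d
def plane(c,uv,z):
    o,d=ray(c,uv);return o+d*(z-o[2])/d[2]
def tri(c1,u1,c2,u2):
    o1,d1=ray(c1,u1);o2,d2=ray(c2,u2)
    s=np.linalg.lstsq(np.c_[d1,-d2],o2-o1,rcond=None)[0]
    a,b=o1+s[0]*d1,o2+s[1]*d2
    return (a+b)/2,np.linalg.norm(a-b)
E
python3 - <<'E'
from h import *
np.set_printoptions(suppress=True,precision=1)
s=dict(np.load('scene0.npz'));t=dict(np.load('top0.npz'))
S=[(202,217.5),(240.2,199.2),(274.5,184),(304.2,168.2)];T=[(200.7,195.7),(244,187.5),(288.2,180.5),(331.2,173.2)]
for a,b in zip(S,T): print(tri(s,a,t,b),plane(s,a,113),plane(t,b,113))
# fascia front-bottom corners, bottle top, rack upper right corner in top view
for n,uv,z in [('fasciaBL',(165+77/4,120+413/4),5),('fasciaBR',(165+748/4,120+300/4),5),('fasciaTL',(165+52/4,120+350/4),66),('fasciaTR',(165+755/4,120+235/4),66),('tin',(330,231),30),('tape',(241,237),22),('bottle',(207,108),138),('bottle_b',(210,130),60)]: print(n,plane(t,uv,z))
print(plane(s,(157,172),138))
E
```

```text
(array([560.6, 204.5, 112.8]), np.float64(3.57824510985494)) [562.  205.7 113. ] [559.4 203.1 113. ]
(array([576.6, 111.3, 113.4]), np.float64(0.8264281086601126)) [576.8 110.7 113. ] [577.  111.7 113. ]
(array([592. ,  16.1, 110.4]), np.float64(2.2860545561862984)) [587.5  18.2 113. ] [592.2  17.1 113. ]
(array([607.3, -76.8, 113.6]), np.float64(2.1588963759485567)) [607.3 -78.3 113. ] [608.2 -76.2 113. ]
fasciaBL [517.7 257.2   5. ]
fasciaBR [ 584.3 -142.3    5. ]
fasciaTL [543.4 260.   66. ]
fasciaTR [ 608.3 -135.    66. ]
tin [493.8 -82.2  30. ]
tape [482.2 122.8  22. ]
bottle [746.8 190.7 138. ]
bottle_b [727.8 194.3  60. ]
[729.4 213.8 138. ]
```

Run:
```python
from h import *
import cv2
np.set_printoptions(suppress=True,precision=0)
s=dict(np.load('scene0.npz'));t=dict(np.load('top0.npz'))
for z in (0,100,250,400): print(z,plane(t,(400,320),z),plane(t,(345,290),z),plane(t,(540,200),z),plane(t,(300,355),z))
def proj(c,p):
    f=210/np.tan(np.radians(c['vfov'])/2);q=c['pose'][:3,:3].T@(np.array(p)-c['pose'][:3,3]);return np.array([c['cx']+f*q[0]/-q[2],c['cy']-f*q[1]/-q[2]])
print(proj(t,(0,0,300)),proj(t,(121,-510,226)),proj(s,(121,-510,226)),proj(s,(0,0,300)),proj(s,(200,-220,0)),proj(s,(200,-220,200)))
cv2.imwrite('pics/post.png',cv2.resize(t['pixels'][260:420,300:460,::-1],(600,600)))
```

```text
0 [ 292. -241.    0.] [ 360. -117.    0.] [ 571. -606.    0.] [219. -10.   0.]
100 [ 299. -209.  100.] [361. -98. 100.] [ 550. -537.  100.] [234.  -2. 100.]
250 [ 310. -162.  250.] [361. -70. 250.] [ 518. -433.  250.] [256.  10. 250.]
400 [ 322. -115.  400.] [362. -42. 400.] [ 486. -330.  400.] [279.  21. 400.]
[313. 550.] [607. 432.] [645. 154.] [591. 244.] [490. 281.] [518. 192.]
```

View pics/post.png

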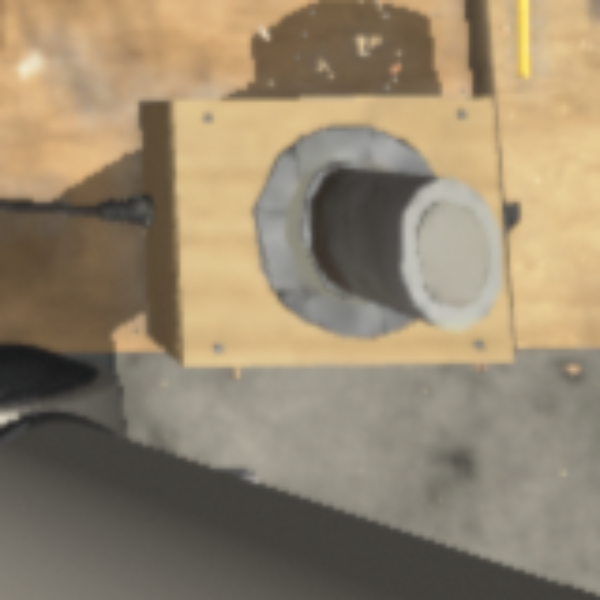

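The bending-iron box and its pipe at about (300,-190), roughly 270 mm tall, stand near the route, so I'll raise the tool first and pass high with the gripper closed.

```bash
python3 -m pendant '{"dp":[[0,0,-0.06],[0,0,-0.12],[0,0,-0.17],[0.05,-0.028,-0.17],[0.1,-0.056,-0.17],[0.15,-0.084,-0.17],[0.2,-0.112,-0.17],[0.25,-0.14,-0.17]],"rotation":[[0,0,0],[0,0,0],[0,0,0],[0,0,0],[0,0,0],[0,0,0],[0,0,0],[0,0,0]]}' 0 && python3 -m pendant '{"dp":[[0.044,-0.024,0],[0.089,-0.049,0],[0.133,-0.073,0],[0.178,-0.098,0],[0.223,-0.122,0],[0.267,-0.146,0],[0.312,-0.17,0],[0.357,-0.195,0]],"rotation":[[0,0,-0.185],[0,0,-0.37],[0,0,-0.555],[0,0,-0.74],[0,0,-0.925],[0,0,-1.11],[0,0,-1.3],[0,0,-1.5]]}'
```

```text
time: 1.1
tool_pos: [333.4, -315.1, 396.5]
tcp_rot: [-3.141, 0.0, 0.234]
contact_force: [0.7, -0.0, -0.6]
grip_width: 15.9
finger_force: 0.0
time: 2.1
tool_pos: [635.5, -43.0, 396.2]
tcp_rot: [-3.141, -0.0, 1.725]
contact_force: [1.1, -0.9, -0.4]
grip_width: 0.7
finger_force: 0.0
```

```bash
cat >> h.py <<'E'
PIN={1:(560.8,204.4),2:(576.4,110.7),3:(591.9,16.9),4:(607.4,-76.8)}
def loc(n):
    from plant import get_obs
    o=get_obs();d=np.array(o['tool_pos'][:2])-PIN[n];print(n,"x' %.1f y' %.1f z %.1f"%(d@[.9865,.1637],d@[-.1637,.9865],o['tool_pos'][2]),'yaw %.3f'%o['tcp_rot'][2],np.round(o['contact_force'],1),round(o['time'],2))
E
python3 -m pendant '{"dp":[[0,0,0.06],[0,0,0.12],[0,0,0.18],[0,0,0.24],[0,0,0.29],[0,0,0.32],[0,0,0.32]],"rotation":[[0,0,0],[0,0,0],[0,0,0],[0,0,0],[0,0,0],[0,0,0],[0,0,0]]}'; python3 -c "
from h import *
loc(4)"
```

```text
time: 2.98
tool_pos: [632.6, -43.9, 73.7]
tcp_rot: [-3.135, -0.002, 1.719]
contact_force: [0.3, 0.9, 0.6]
grip_width: -0.1
finger_force: 0.0
4 x' 30.2 y' 28.4 z 73.7 yaw 1.719 [0.3 0.9 0.6] 2.98
```

```bash
python3 -m pendant '{"dp":[[0,-0.008,-0.003],[0,-0.016,-0.003],[0,-0.024,-0.003],[0,-0.031,-0.003],[-0.001,-0.038,-0.003],[-0.003,-0.046,-0.003],[-0.007,-0.054,-0.003],[-0.012,-0.062,-0.003]],"rotation":[[0,0,0],[0,0,0],[0,0,0],[0,0,0],[0,0,0],[0,0,0],[0,0,0],[0,0,0]]}'; python3 -m pendant '{"dp":[[-0.003,-0.005,0],[-0.007,-0.009,0],[-0.011,-0.01,0],[-0.015,-0.01,0],[-0.019,-0.01,0],[-0.023,-0.01,0],[-0.025,-0.01,0],[-0.025,-0.01,0]],"rotation":[[0,0,0],[0,0,0],[0,0,0],[0,0,0],[0,0,0],[0,0,0],[0,0,0],[0,0,0]]}'
python3 - <<'E'
from h import *
from plant import vision
import cv2
loc(4)
c=vision.capture('scene')['pixels'][:,:,::-1]
cv2.imwrite('pics/s2.png',cv2.resize(c[120:285,135:375],(800,550),interpolation=3))
E
```

```text
time: 3.98
tool_pos: [574.4, -65.7, 79.6]
tcp_rot: [-3.141, 0.0, 1.719]
contact_force: [0.6, 0.4, -0.8]
grip_width: 0.6
finger_force: 0.3
time: 4.97
tool_pos: [568.8, -91.6, 79.7]
tcp_rot: [-3.142, 0.0, 1.719]
contact_force: [-1.0, 0.5, -0.5]
grip_width: 0.6
finger_force: 0.0
4 x' -40.5 y' -8.2 z 79.7 yaw 1.719 [-1.   0.5 -0.5] 4.97
```

View pics/s2.png

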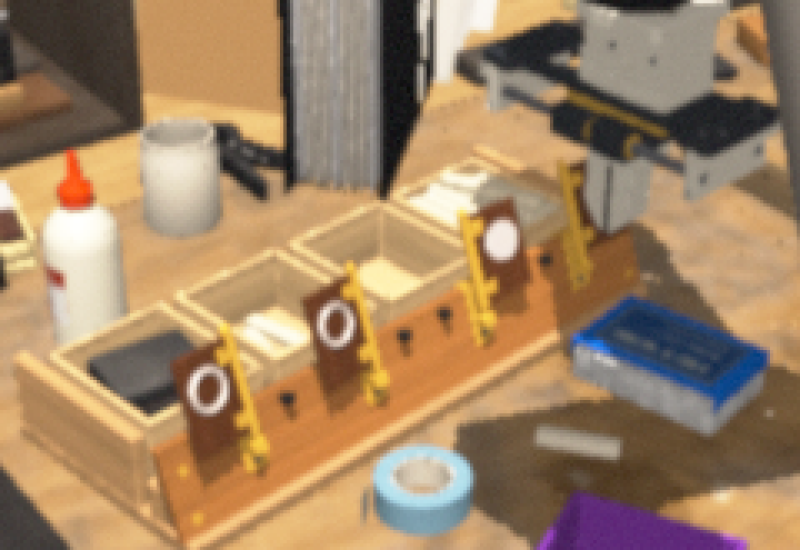

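Tag 4 no longer stands left of its pin at (575,200) in the crop; the fingers beside it hide it. The other tags are unchanged. I'll lift and cross to behind tag 3.

```bash
python3 -m pendant '{"dp":[[0,0,-0.03],[0,0,-0.06],[0.025,0.025,-0.06],[0.05,0.05,-0.06],[0.075,0.073,-0.06],[0.075,0.073,-0.06],[0.075,0.073,-0.03],[0.075,0.073,0]],"rotation":[[0,0,0],[0,0,0],[0,0,0],[0,0,0],[0,0,0.015],[0,0,-0.015],[0,0,-0.015],[0,0,-0.015]]}'; python3 -m pendant '{"dp":[[0,0,0]],"rotation":[[0,0,0]]}';  python3 -c "
from h import *
loc(3)"
```

```text
time: 6.02
tool_pos: [629.6, -7.1, 79.3]
tcp_rot: [3.141, 0.001, 1.735]
contact_force: [-0.2, 0.2, -0.8]
grip_width: 0.7
finger_force: 0.0
time: 6.15
tool_pos: [627.8, -6.9, 77.5]
tcp_rot: [-3.136, -0.001, 1.734]
contact_force: [0.3, -0.1, -0.1]
grip_width: 0.6
finger_force: 0.0
3 x' 31.5 y' -29.4 z 77.5 yaw 1.734 [ 0.3 -0.1 -0.1] 6.15
```

Now the mirrored push for tag 3, swinging it to the left.

```bash
python3 -m pendant '{"dp":[[0,-0.008,0],[0,-0.016,0],[0,-0.024,0],[0,-0.032,0],[0.002,-0.039,0],[0.004,-0.047,0],[0.008,-0.055,0],[0.013,-0.063,0]],"rotation":[[0,0,0],[0,0,0],[0,0,0],[0,0,0],[0,0,0],[0,0,0],[0,0,0],[0,0,0]]}'; python3 -m pendant '{"dp":[[0.003,-0.005,0],[0.007,-0.009,0],[0.011,-0.01,0],[0.015,-0.01,0],[0.019,-0.01,0],[0.023,-0.01,0],[0.026,-0.01,0],[0.026,-0.01,0]],"rotation":[[0,0,0],[0,0,0],[0,0,0],[0,0,0],[0,0,0],[0,0,0],[0,0,0],[0,0,0]]}'
python3 - <<'E'
from h import *
loc(3);loc(1)
E
```

```text
time: 7.15
tool_pos: [565.0, -3.6, 79.6]
tcp_rot: [-3.141, 0.0, 1.734]
contact_force: [-0.5, 0.4, 0.9]
grip_width: 0.3
finger_force: 0.0
time: 8.15
tool_pos: [551.5, 20.4, 79.7]
tcp_rot: [-3.142, 0.0, 1.734]
contact_force: [-1.4, -0.0, 0.3]
grip_width: 0.7
finger_force: 0.0
3 x' -39.3 y' 10.0 z 79.7 yaw 1.734 [-1.4 -0.   0.3] 8.15
1 x' -39.3 y' -180.0 z 79.7 yaw 1.734 [-1.4 -0.   0.3] 8.15
```

```bash
python3 -m pendant '{"dp":[[0,0,-0.03],[0,0,-0.065],[0.052,0.02,-0.065],[0.104,0.04,-0.065],[0.156,0.058,-0.065],[0.208,0.071,-0.065],[0.208,0.071,-0.065],[0.208,0.071,-0.03]],"rotation":[[0,0,0],[0,0,0],[0,0,0],[0,0,0],[0,0,0],[0,0,0],[0,0,0],[0,0,0]]}'; python3 -m pendant '{"dp":[[0,0,0.03],[0,0,0.03]],"rotation":[[0,0,0],[0,0,0]]}';  python3 -c "
from h import *
loc(1)"
```

```text
time: 9.15
tool_pos: [589.6, 237.4, 111.8]
tcp_rot: [3.135, -0.0, 1.735]
contact_force: [-0.4, -0.9, -0.1]
grip_width: 0.3
finger_force: 0.0
time: 9.4
tool_pos: [586.3, 235.3, 77.3]
tcp_rot: [-3.136, 0.001, 1.733]
contact_force: [1.1, -0.2, -0.1]
grip_width: 0.2
finger_force: 0.0
1 x' 30.2 y' 26.3 z 77.3 yaw 1.733 [ 1.1 -0.2 -0.1] 9.4
```

Next the push for tag 1, then a lift clear and a look.

```bash
python3 -m pendant '{"dp":[[0,-0.008,0],[0,-0.016,0],[0,-0.024,0],[0,-0.031,0],[-0.001,-0.038,0],[-0.002,-0.046,0],[-0.005,-0.054,0],[-0.01,-0.062,0]],"rotation":[[0,0,0],[0,0,0],[0,0,0],[0,0,0],[0,0,0],[0,0,0],[0,0,0],[0,0,0]]}'; python3 -m pendant '{"dp":[[-0.003,-0.005,0],[-0.007,-0.009,0],[-0.011,-0.01,0],[-0.015,-0.01,0],[-0.019,-0.01,0],[-0.023,-0.01,0],[-0.026,-0.01,0],[-0.026,-0.01,0]],"rotation":[[0,0,0],[0,0,0],[0,0,0],[0,0,0],[0,0,0],[0,0,0],[0,0,0],[0,0,0]]}'; python3 -m pendant '{"dp":[[0,0,-0.05],[0,0,-0.11],[0,0,-0.17],[0,0,-0.22],[0,0,-0.27],[0,0,-0.32],[0,0,-0.32]],"rotation":[[0,0,0],[0,0,0],[0,0,0],[0,0,0],[0,0,0],[0,0,0],[0,0,0]]}';python3 - <<'E'
from h import *
from plant import vision
import cv2
loc(1)
c=vision.capture('scene')['pixels'][:,:,::-1]
cv2.imwrite('pics/s3.png',cv2.resize(c[120:285,135:375],(800,550),interpolation=3))
E
```

```text
time: 10.4
tool_pos: [527.7, 216.7, 79.6]
tcp_rot: [-3.141, 0.0, 1.734]
contact_force: [0.0, 0.7, 0.0]
grip_width: 0.2
finger_force: 0.0
time: 11.4
tool_pos: [522.7, 189.5, 79.7]
tcp_rot: [-3.142, 0.0, 1.733]
contact_force: [0.3, 0.6, -0.3]
grip_width: 0.1
finger_force: 0.0
time: 12.28
tool_pos: [523.5, 190.1, 404.0]
tcp_rot: [3.133, -0.0, 1.734]
contact_force: [1.0, -0.1, 0.2]
grip_width: 0.2
finger_force: 0.0
1 x' -39.1 y' -8.0 z 404.0 yaw 1.734 [ 1.  -0.1  0.2] 12.28
```

View pics/s3.png

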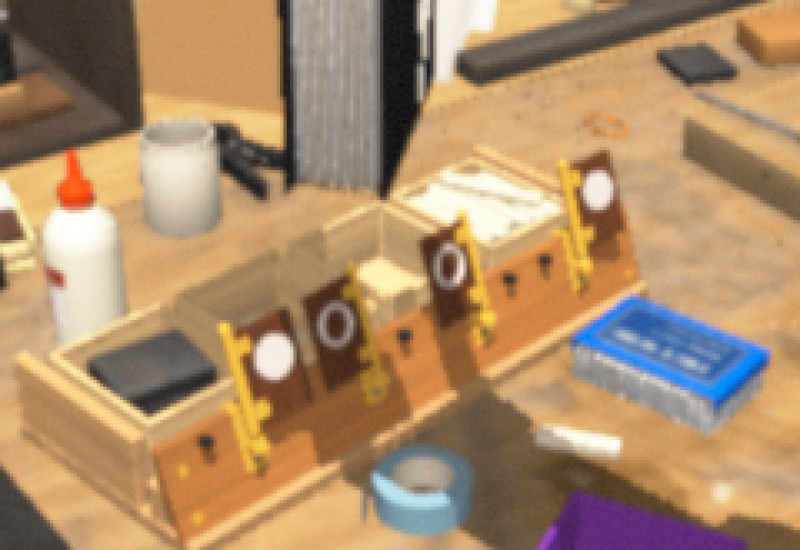

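The crop shows tag 1 with a disc (274,356), tag 2 with a ring (335,325), tag 3 with a ring (450,267) and tag 4 with a disc (598,190). All lie on their stops, and the bins and bystanders are in place. I'll let things settle briefly and hand in.

```bash
python3 -m pendant '{"dp":[[0,0,0],[0,0,0],[0,0,0],[0,0,0]],"rotation":[[0,0,0],[0,0,0],[0,0,0],[0,0,0]]}' && python3 -c "
from plant import workorder
print(workorder.close_job())"
```

```text
time: 12.82
tool_pos: [522.6, 189.7, 399.3]
tcp_rot: [-3.141, 0.0, 1.734]
contact_force: [-0.4, 0.0, 0.1]
grip_width: 0.5
finger_force: 0.0
the job is handed in; nothing more can be done
None
```

I swung the three wrong tags (first, third and fourth from the left) and handed the job in at about 12.8 s; in the last picture both full bins show the disc and the other two show the ring, but no verdict came back.

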